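# Find the radius leaf that fits and draw it along the edge

### The arm

A 6-joint arm with a two-finger parallel gripper is mounted at the origin on a cart in front of the work surface, level with it; the furniture and walls round the work are solid. World frame = base frame: x ahead of the robot, y to its left, z up, the work surface at z = 0. Lengths are in m, angles in rad, forces in N, time in s.
With the tool pointing down it reaches from about 0.375 to 0.975 m from the base axis. Payload 3.8 kg.
Tool frame: the origin (TCP) lies midway between the tips of the shut fingers; the grasp point (between the pads) lies 19 mm behind it; z points along the fingers, y is the line along which they close (so a half turn about z gives the same grasp; the last joint's range is limited). The gripper opens to 85 mm and grips with 20 to 120 N. Pads are 22 mm wide; open, the fingers measure 114 mm over their backs; the gripper's body (76 mm by 85 mm) begins 54 mm behind the grasp point. The pads swing forward as they close: fully open they stand 13 mm farther back than shut.
Start: joints at [1.303, 0.264, 1.604, -0, 1.274, -0.037], TCP at [0.154, 0.657, 0.231] pointing down, gripper open.
Joint ranges: [-2.63, 2.63], [-0.94, 2.18], [0.31, 2.57], [-1.31, 4.45], [0, 2.66], [-2.55, 2.55]. Speed limits (rad/s): [2.57, 2.57, 3.14, 3.14, 3.14, 3.14].

### API

Orientations are given as a rotation vector (axis times angle).
In Python, from workcell import status, read_camera, workorder, masks_of gives the robot as it stands.
- The arm moves only by the tool drive_tool, never from a script. Its argument "rows" is a list of rows, each a list of 7 numbers: the turn, a rotation vector about the tool's x, y, z in degrees, then the shift along the tool's x, y, z in m, then the opening, from 0 (shut) to 1 (fully open). In form: [[ax, ay, az, tx, ty, tz, claw], ...]. A call has 1 to 8 rows; each row shifts and turns the commanded pose from where the row before left it, along the tool's axes as they then stand; what a row does not reach is not made up. A row lasts 1/12 s, in which the tool goes at most 41.7 mm and 7.16 degrees, less where a joint would pass 70% of its speed; a pose out of reach is approached as far as the arm can. A call is refused whole if a number of a shift passes 0.0417 or a number of a turn 7.16, either way. A call with a gripper value outside its range is refused whole. The fingers move at their own pace and stop on an object; "force" is the grip in N (left out, the last holds). Time passes only in rows, so rows that do not move let the fingers close. It gives the time, the measured TCP pose, the force, the opening and the grip force at its end, in the units of the state.
- status.read_state(): the state, without advancing time (a new reading comes with each control period).
- read_camera(name): name is "side" or "top" or "wrist"; returns a dict with "color" (384x512x3 uint8, red, green, blue), "intrinsics" (3x3 intrinsics, pixels), "world_from_camera" (4x4, takes a point from camera to world coordinates); the wrist camera has in their place "mount" (4x4, takes a point from camera to tool coordinates, whose origin is the TCP and whose axes are the flange's). Camera axes: x right, y up, looking along -z (the intrinsics and any distortion apply to the point x, -y, -z); pixel columns grow to the right and rows downward; lengths in m; the calibration is good to about 2 mm. A picture is of the moment at which its call begins: read the wrist's pose just before it. There is no depth.
- workorder.finish_job(): hands the job in; it is judged then, once.
Trained networks look in a picture, given as the dict that the camera call returned (one of the last four; its "shot" number tells which), for a name from the list of things; names that differ only in an ending like _2 or _b are one class to them, and where a whole thing is asked for, a point or a joint stands for the part that bears it (a point fixed in the world has none). Each returns a list of dicts, best first, with "score" (0 to 1); they miss things now and then, are a little off and sometimes report something else, mostly with a low value. They report only what shows in the picture. A call takes as long as a camera call. They do not tell look-alikes from the thing itself.
- masks_of(picture, name): "mask" (384x512 bool, what is visible of it) and "bbox" ([left, top, right, bottom] in pixels, round what is visible of it).
The state is a dict: "time": time; "q": joint angles; "joint_vel": joint speeds; "joint_torque": joint torques, N m; "tool_pos": TCP position; "tcp_rot": TCP orientation; "wrist_force": force on the tool from outside, world axes, zero at the start; "torque": the same for the moment, N m; "width": opening from 0.0 (shut) to 1.0 (fully open); "grip_force": force on a finger pad.
Only numpy, scipy, OpenCV 4.12 (cv2) and the standard library are available. Lean on these libraries where they do the work, as an engineer would, in place of code of your own. Each camera call takes 0.05 s, during which the arm holds its last target. There are 200 camera calls.

### The job

Find out which of the three radius leaves fits the curved top edge of the front workpiece in the stand: touch a leaf to it, and change leaves until you have one that sits right down on the curve without rocking. Press that leaf gently home (about 5 to 10 N, never more than 25 N) near the left end of the edge, slide it along under the same light pressure to near the right end, and leave it sitting there upright by itself, with the other two leaves standing in the leaf rack and the loose things around left alone.

Things in the scene. Friction and masses are not known exactly. Their poses are not given: they have to be found in the camera images.
- stand: Fixed plywood stand, 250 x 180 mm, three parallel workpieces. Origin: on the bench under the middle of the FRONT workpiece (nearest the robot); x back across the workpieces, y along them to the left, z up. Axis of the front workpiece's arc: x = 0, z = 80 mm, y from -80 (right end) to +80 mm (left end). The other two: x = 80 and 160 mm. A leaf that fits has its origin on this axis.
- workpiece_a: Wooden workpiece, fixed in the stand on rubber (sinks 1 mm per 10 N), 160 mm long (y). Origin: on the axis of its gauging arc, mid-length, 80 mm above the bench. One of three profiles, not told by the name (places are swapped): convex half-round top edge of radius 30 (60 mm wide, crown 30 above the axis), the same of radius 22 (44 wide), or a concave groove of radius 26 (see workpiece_b).
- workpiece_b: Wooden workpiece, fixed in the stand on rubber (sinks 1 mm per 10 N), 160 mm long (y). Origin: on the axis of its gauging arc, mid-length, 80 mm above the bench. One of three profiles, not told by the name (places are swapped): convex edge R30, convex edge R22 (see workpiece_a), or a groove R26 along its top: 64 mm wide, flat lands 13 below the axis, groove 45 wide, its bottom 26 below the axis.
- workpiece_c: Wooden workpiece, fixed in the stand on rubber (sinks 1 mm per 10 N), 160 mm long (y). Origin: on the axis of its gauging arc, mid-length, 80 mm above the bench. One of three profiles, not told by the name (places are swapped): convex edge of radius 30, convex edge of radius 22 (see workpiece_a), or concave groove of radius 26 (see workpiece_b).
- leaf_rack: Fixed wooden rack, 100 x 200 mm; origin on the bench under its middle. Two battens along its y, 58 mm apart, tops 50 mm above the bench, carry the leaves' feet; pegs 16 mm high keep leaves upright in three places, y = -70, 0, +70 mm (3 mm play each side of a leaf). A leaf standing in it has its origin at x = 0, z = 35 mm, and the rack's yaw.
- leaf_large: Aluminium plate 76 wide (x), 16 thick (y), z up, 180 g. Origin: centre of its arc. Flat feet at z=+15, |x|=30 to 38; grip tab 40 wide (x), 16 thick (y), z=+44 to +84. Underside: concave arc of radius 30, 60 degrees to each side; fits the R30 edge. On the R22 edge it goes 8 mm below the fitting height and rocks; on the grooved one its feet land 28 mm below it. (All mm.)
- leaf_small: Aluminium plate 76 wide (x), 16 thick (y), z up, 180 g. Origin: centre of its arc. Flat feet at z=+15, |x|=30 to 38; grip tab 40 wide (x), 16 thick (y), z=+44 to +84. Underside: concave arc of radius 22, 47 degrees to each side; fits the R22 edge. On the R30 edge it hangs on its tips 10 mm above the fitting height. (All mm.)
- leaf_round: Aluminium plate 76 wide (x), 16 thick (y), z up, 180 g. Origin: centre of its arc. Flat feet at z=+15, |x|=30 to 38; grip tab 40 wide (x), 16 thick (y), z=+44 to +84. Underside: convex half-round of radius 26, lowest point z=-26; fits the R26 groove. On an R22 or R30 edge it stands 48 or 56 mm above the fitting height. (All mm.)
- marker: Bystander, loose, to be left alone: a felt marker lying on the bench, 135 mm long, 16 mm thick.
- sanding_block: Bystander, loose, to be left alone: a sanding block, 64 x 112 x 28 mm, to the right of the stand.
- masking_tape: Bystander, loose, to be left alone: a roll of masking tape lying flat, 104 mm across, 25 mm high, behind the leaf rack.
Not all that is in view belongs to the job. What is shaped like the leaf_large but orange or turquoise is not meant. Leave any turquoise look-alike of the leaf_round alone.

How it is judged:
On the way, in this order (a step that is already met when the one before it is completed fails the run):
1. the leaf that fits sits on the front workpiece near its left end (30 to 72 mm left of the middle) and is pressed home with more than 3 N (((x of leaf_large in the frame of stand between -0.0025 and 0.0025 m and z of leaf_large in the frame of stand between 0.0765 and 0.0825 m and angle between the y axis of leaf_large and the y axis of stand, either way round below 0.1 rad and angle between leaf_large's own z axis and vertical below 0.15 rad and y of leaf_large in the frame of stand between 0.03 and 0.072 m and (contact force between leaf_large and workpiece_a above 3 N or contact force between leaf_large and workpiece_b above 3 N or contact force between leaf_large and workpiece_c above 3 N)) or (x of leaf_small in the frame of stand between -0.0025 and 0.0025 m and z of leaf_small in the frame of stand between 0.0765 and 0.0825 m and angle between the y axis of leaf_small and the y axis of stand, either way round below 0.1 rad and angle between leaf_small's own z axis and vertical below 0.15 rad and y of leaf_small in the frame of stand between 0.03 and 0.072 m and (contact force between leaf_small and workpiece_a above 3 N or contact force between leaf_small and workpiece_b above 3 N or contact force between leaf_small and workpiece_c above 3 N)) or (x of leaf_round in the frame of stand between -0.0025 and 0.0025 m and z of leaf_round in the frame of stand between 0.0765 and 0.0825 m and angle between the y axis of leaf_round and the y axis of stand, either way round below 0.1 rad and angle between leaf_round's own z axis and vertical below 0.15 rad and y of leaf_round in the frame of stand between 0.03 and 0.072 m and (contact force between leaf_round and workpiece_a above 3 N or contact force between leaf_round and workpiece_b above 3 N or contact force between leaf_round and workpiece_c above 3 N)))), for 0.3 s.
2. it passes the middle of the edge still seated and pressed (more than 1.5 N) (((x of leaf_large in the frame of stand between -0.0025 and 0.0025 m and z of leaf_large in the frame of stand between 0.0765 and 0.0825 m and angle between the y axis of leaf_large and the y axis of stand, either way round below 0.1 rad and angle between leaf_large's own z axis and vertical below 0.15 rad and y of leaf_large in the frame of stand between -0.012 and 0.012 m and (contact force between leaf_large and workpiece_a above 1.5 N or contact force between leaf_large and workpiece_b above 1.5 N or contact force between leaf_large and workpiece_c above 1.5 N)) or (x of leaf_small in the frame of stand between -0.0025 and 0.0025 m and z of leaf_small in the frame of stand between 0.0765 and 0.0825 m and angle between the y axis of leaf_small and the y axis of stand, either way round below 0.1 rad and angle between leaf_small's own z axis and vertical below 0.15 rad and y of leaf_small in the frame of stand between -0.012 and 0.012 m and (contact force between leaf_small and workpiece_a above 1.5 N or contact force between leaf_small and workpiece_b above 1.5 N or contact force between leaf_small and workpiece_c above 1.5 N)) or (x of leaf_round in the frame of stand between -0.0025 and 0.0025 m and z of leaf_round in the frame of stand between 0.0765 and 0.0825 m and angle between the y axis of leaf_round and the y axis of stand, either way round below 0.1 rad and angle between leaf_round's own z axis and vertical below 0.15 rad and y of leaf_round in the frame of stand between -0.012 and 0.012 m and (contact force between leaf_round and workpiece_a above 1.5 N or contact force between leaf_round and workpiece_b above 1.5 N or contact force between leaf_round and workpiece_c above 1.5 N)))), for 0.05 s.
3. it has come near the right end (30 to 72 mm right of the middle) still seated and pressed (more than 1.5 N) (((x of leaf_large in the frame of stand between -0.0025 and 0.0025 m and z of leaf_large in the frame of stand between 0.0765 and 0.0825 m and angle between the y axis of leaf_large and the y axis of stand, either way round below 0.1 rad and angle between leaf_large's own z axis and vertical below 0.15 rad and y of leaf_large in the frame of stand between -0.072 and -0.03 m and (contact force between leaf_large and workpiece_a above 1.5 N or contact force between leaf_large and workpiece_b above 1.5 N or contact force between leaf_large and workpiece_c above 1.5 N)) or (x of leaf_small in the frame of stand between -0.0025 and 0.0025 m and z of leaf_small in the frame of stand between 0.0765 and 0.0825 m and angle between the y axis of leaf_small and the y axis of stand, either way round below 0.1 rad and angle between leaf_small's own z axis and vertical below 0.15 rad and y of leaf_small in the frame of stand between -0.072 and -0.03 m and (contact force between leaf_small and workpiece_a above 1.5 N or contact force between leaf_small and workpiece_b above 1.5 N or contact force between leaf_small and workpiece_c above 1.5 N)) or (x of leaf_round in the frame of stand between -0.0025 and 0.0025 m and z of leaf_round in the frame of stand between 0.0765 and 0.0825 m and angle between the y axis of leaf_round and the y axis of stand, either way round below 0.1 rad and angle between leaf_round's own z axis and vertical below 0.15 rad and y of leaf_round in the frame of stand between -0.072 and -0.03 m and (contact force between leaf_round and workpiece_a above 1.5 N or contact force between leaf_round and workpiece_b above 1.5 N or contact force between leaf_round and workpiece_c above 1.5 N)))), for 0.1 s.
At the end, for the whole second after the job is handed in: The fitting leaf sits alone and still on the front workpiece, 25 to 75 mm right of its middle, arc centre on the axis within 2.5 mm (3.5 mm low), square within 0.1 rad, upright within 0.15 rad; the other two leaves stand upright (0.15 rad) on the rack's battens, in any places (((x of leaf_large in the frame of stand between -0.0025 and 0.0025 m and z of leaf_large in the frame of stand between 0.0765 and 0.0825 m and angle between the y axis of leaf_large and the y axis of stand, either way round below 0.1 rad and angle between each of leaf_large, leaf_small, leaf_round's own z axis and vertical below 0.15 rad and y of leaf_large in the frame of stand between -0.075 and -0.025 m and linear speed of leaf_large below 0.02 m/s and z of leaf_small in the frame of leaf_rack between 0.031 and 0.041 m and x of leaf_small in the frame of leaf_rack between -0.01 and 0.01 m and y of leaf_small in the frame of leaf_rack between -0.085 and 0.085 m and z of leaf_round in the frame of leaf_rack between 0.031 and 0.041 m and x of leaf_round in the frame of leaf_rack between -0.01 and 0.01 m and y of leaf_round in the frame of leaf_rack between -0.085 and 0.085 m) or (x of leaf_small in the frame of stand between -0.0025 and 0.0025 m and z of leaf_small in the frame of stand between 0.0765 and 0.0825 m and angle between the y axis of leaf_small and the y axis of stand, either way round below 0.1 rad and angle between each of leaf_small, leaf_large, leaf_round's own z axis and vertical below 0.15 rad and y of leaf_small in the frame of stand between -0.075 and -0.025 m and linear speed of leaf_small below 0.02 m/s and z of leaf_large in the frame of leaf_rack between 0.031 and 0.041 m and x of leaf_large in the frame of leaf_rack between -0.01 and 0.01 m and y of leaf_large in the frame of leaf_rack between -0.085 and 0.085 m and z of leaf_round in the frame of leaf_rack between 0.031 and 0.041 m and x of leaf_round in the frame of leaf_rack between -0.01 and 0.01 m and y of leaf_round in the frame of leaf_rack between -0.085 and 0.085 m) or (x of leaf_round in the frame of stand between -0.0025 and 0.0025 m and z of leaf_round in the frame of stand between 0.0765 and 0.0825 m and angle between the y axis of leaf_round and the y axis of stand, either way round below 0.1 rad and angle between each of leaf_round, leaf_large, leaf_small's own z axis and vertical below 0.15 rad and y of leaf_round in the frame of stand between -0.075 and -0.025 m and linear speed of leaf_round below 0.02 m/s and z of leaf_large in the frame of leaf_rack between 0.031 and 0.041 m and x of leaf_large in the frame of leaf_rack between -0.01 and 0.01 m and y of leaf_large in the frame of leaf_rack between -0.085 and 0.085 m and z of leaf_small in the frame of leaf_rack between 0.031 and 0.041 m and x of leaf_small in the frame of leaf_rack between -0.01 and 0.01 m and y of leaf_small in the frame of leaf_rack between -0.085 and 0.085 m))); the robot touches nothing.
It fails at once if a leaf is pressed on a workpiece with more than 25 N (contact force between any of leaf_large, leaf_small, leaf_round and workpiece_a above 25 N or contact force between any of leaf_large, leaf_small, leaf_round and workpiece_b above 25 N or contact force between any of leaf_large, leaf_small, leaf_round and workpiece_c above 25 N).
It fails at once if a loose bystander is moved more than 25 mm (distance of any of marker, sanding_block, masking_tape from where it was at the start of the episode above 0.025 m).
It also fails if it takes over 72 s, if anything falls off the work surface, if the arm or the gripper's body presses on something with over 40 N, if the wrist force passes 120 N, or if a joint passes its speed limit or range.

## Working session

There is one attempt and no reset: what is moved stays moved. The work goes in short steps, Python scripts to look and compute and a tool call to move; the robot and the scene stay as the last step left them, time stands still between calls to the robot, and variables do not carry over. Pictures are saved under pics/ and viewed, at most 10 in all, crops included, and the job is handed in when it is done.

Besides the shell and the picture viewer there is one more tool, called after "Emit:" by a JSON object that holds its "api" and its "payload". drive_tool: Moves the arm, as the interface text tells. Its arguments: {"type":"object","properties":{"rows":{"type":"array"},"force":{"type":"number"}},"required":["rows"]}

```bash
ls; mkdir -p pics
cat > h.py <<'E'
import numpy as np,cv2
from workcell import status, read_camera, workorder, masks_of
from scipy.spatial.transform import Rotation as R
def save(p,n): cv2.imwrite('pics/'+n+'.png',cv2.cvtColor(p['color'],cv2.COLOR_RGB2BGR))
def proj(p,X):
    T=np.linalg.inv(p['world_from_camera']); c=(T[:3,:3]@np.atleast_2d(X).T).T+T[:3,3]
    q=np.c_[c[:,0],-c[:,1],-c[:,2]]@p['intrinsics'].T
    return q[:,:2]/q[:,2:]
def ray(p,u,v,z):
    d=np.linalg.inv(p['intrinsics'])@[u,v,1]; d=np.array([d[0],-d[1],-d[2]])
    W=p['world_from_camera']; d=W[:3,:3]@d; o=W[:3,3]
    return o+d*(z-o[2])/d[2]
E
python3 - <<'E'
from h import *
s=status.read_state(); print(s)
a=read_camera('top');b=read_camera('side')
print({k:(v if k!='color' else 0) for k,v in a.items()});print(b['intrinsics'],b['world_from_camera'])
im=np.vstack([a['color'],b['color']]);
save(a,'top0');save(b,'side0')
import pickle
for p,n in((a,'top'),(b,'side')):
  for o in ['stand','workpiece_a','leaf_rack','leaf_large','leaf_small','leaf_round','marker','sanding_block','masking_tape']:
    print(n,o,[(round(d['score'],2),d['bbox']) for d in masks_of(p,o)])
E
```

```text
pics
{'time': 0.0, 'q': array([ 1.30310522e+00,  2.64771455e-01,  1.60542155e+00,  8.64639111e-06,
        1.27365485e+00, -3.68897853e-02]), 'joint_vel': array([ 0.00110252,  0.00107806,  0.00134829,  0.00014661,  0.00113905,
       -0.00020065]), 'joint_torque': array([-8.15165322e-05, -5.15097892e+01, -3.67324662e+01,  2.14053603e-04,
        1.27285451e-02, -6.36932374e-07]), 'tool_pos': array([0.15420784, 0.65638894, 0.22992399]), 'tcp_rot': array([-0.36170113, -3.12034672,  0.00349911]), 'wrist_force': array([ 0.30763563, -0.25368073, -0.95522222]), 'torque': array([-0.01012954, -0.05349915,  0.01879825]), 'grip_force': 0.0, 'width': 1.0006514416010037}
{'color': 0, 'intrinsics': array([[429.03200435,   0.        , 261.33979943],
       [  0.        , 429.03200435, 191.23256943],
       [  0.        ,   0.        ,   1.        ]]), 'world_from_camera': array([[ 0.00862586,  0.99045944, -0.13753431,  0.35459647],
       [-0.9999447 ,  0.00771631, -0.00714508, -0.05845679],
       [-0.00601566,  0.13758834,  0.99047123,  1.25881047],
       [ 0.        ,  0.        ,  0.        ,
[... 1048 characters left out ...]
6.8, 213.4, 160.8]), (0.32, [182.8, 210.8, 190.1, 235.2])]
side stand [(0.94, [216.9, 209.7, 321.0, 250.9])]
side workpiece_a [(0.9, [258.9, 185.4, 275.5, 219.5]), (0.83, [223.9, 196.8, 253.8, 229.1]), (0.61, [284.5, 182.2, 309.1, 230.1])]
side leaf_rack [(0.88, [212.9, 151.2, 243.4, 185.8])]
side leaf_large [(0.55, [271.0, 143.9, 282.4, 169.9]), (0.46, [241.6, 177.0, 261.5, 193.0])]
side leaf_small [(0.59, [217.8, 146.3, 237.6, 162.9])]
side leaf_round [(0.6, [191.5, 159.9, 218.4, 193.0]), (0.51, [217.6, 140.3, 240.0, 167.7])]
side marker []
side sanding_block [(0.88, [317.4, 269.0, 361.7, 312.7]), (0.22, [261.1, 187.3, 276.4, 211.7])]
side masking_tape [(0.9, [279.2, 166.5, 309.8, 183.9])]
```

Run:
```python
import cv2,numpy as np
a=cv2.imread('pics/top0.png');b=cv2.imread('pics/side0.png')
x=cv2.resize(a[110:290,110:430],(800,450),interpolation=cv2.INTER_CUBIC)
cv2.imwrite('pics/v1.png',x)
y=cv2.resize(b[120:270,170:370],(800,600),interpolation=cv2.INTER_CUBIC)
cv2.imwrite('pics/v2.png',y)
```

```text
(no output)
```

View pics/v1.png

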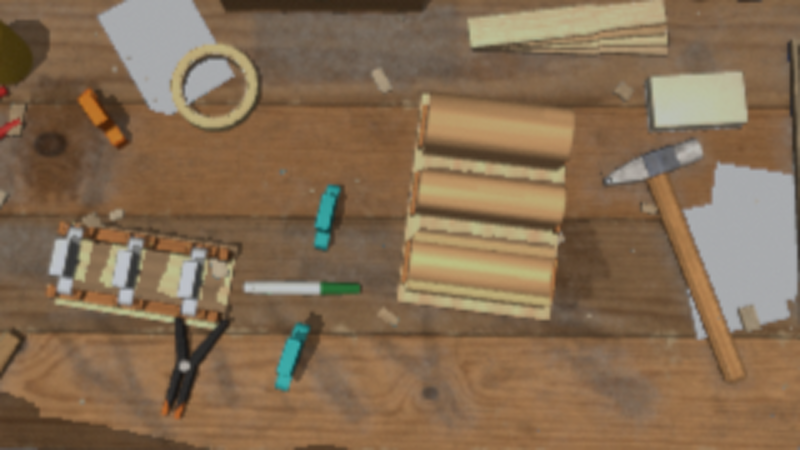

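View pics/v2.png

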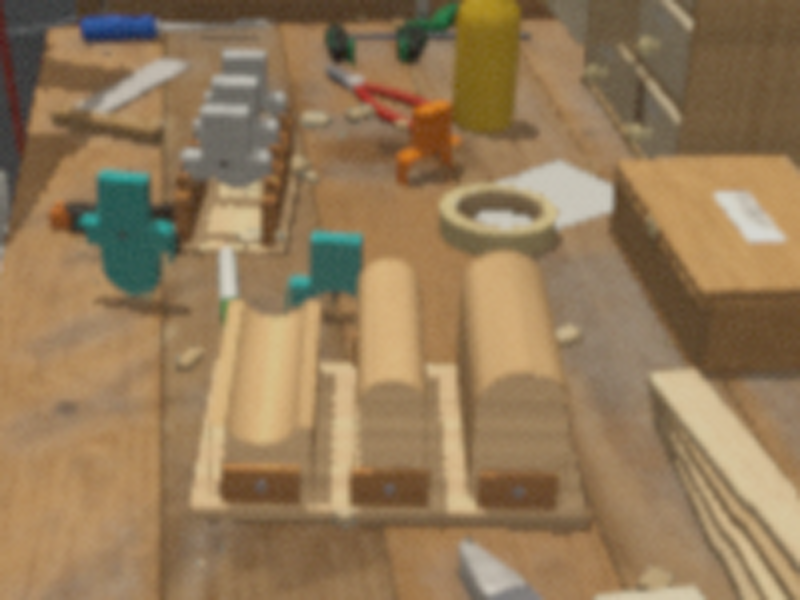

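The front piece (groove, side crop ~270,370; top crop ~480,270) takes leaf_round. Three grey leaves stand in the rack at top crop (65,260), (127,268), (190,278); the orange (100,118) and turquoise ones (327,215), (290,355) are look-alikes. In the side crop the nearest grey one (230,160) seems round below, which I will check with the wrist camera.

Run:
```python
from h import *
a=read_camera('top');b=read_camera('side');w=read_camera('wrist')
print(w['mount'],w['intrinsics'])
f=lambda u,v,z:ray(a,110+u/2.5,110+v/2.5,z).round(4)
for c in [(65,260),(127,268),(190,278)]: print('leaf tab top',f(*c,.119))
print('rack corners',[f(*c,0.02) for c in [(62,222),(238,245),(47,298),(222,328)]])
print('front wp lands',[f(*c,.067) for c in [(412,235),(557,250),(403,290),(552,300)]])
print('stand base',[f(*c,.01) for c in [(398,300),(550,318),(420,95),(575,110)]])
print('marker',f(245,287,.008),f(360,288,.008))
s=lambda u,v,z:ray(b,170+u/4,120+v/4,z).round(4)
print('groove ends bottom right',s(272,440,.054),'lands R end',s(230,410,.067),s(318,405,.067),'L end',s(235,303,.067),s(318,303,.067))
g=b['color'][120:190,200:260]; cv2.imwrite('pics/v3.png',cv2.cvtColor(cv2.resize(g,(600,700),interpolation=cv2.INTER_CUBIC)[:600],cv2.COLOR_RGB2BGR))
S=status.read_state();print(R.from_rotvec(S['tcp_rot']).as_matrix().round(4),S['tool_pos'])
```

```text
[[ 6.78295573e-04  9.47428811e-01  3.19965918e-01  8.12929092e-02]
 [ 9.99999510e-01 -4.11853786e-04 -9.00386829e-04  7.22395035e-04]
 [-7.21273248e-04  3.19966372e-01 -9.47428626e-01 -1.43890858e-01]
 [ 0.00000000e+00  0.00000000e+00  0.00000000e+00  1.00000000e+00]] [[326.21958931   0.         255.87493495]
 [  0.         326.21958931 192.18881356]
 [  0.           0.           1.        ]]
leaf tab top [0.449  0.2836 0.119 ]
leaf tab top [0.441 0.217 0.119]
leaf tab top [0.4309 0.1494 0.119 ]
rack corners [array([0.5015, 0.3189, 0.02  ]), array([0.4762, 0.113 , 0.02  ]), array([0.413 , 0.3319, 0.02  ]), array([0.3804, 0.1288, 0.02  ])]
front wp lands [array([ 0.4844, -0.0878,  0.067 ]), array([ 0.4689, -0.2493,  0.067 ]), array([ 0.423, -0.078,  0.067]), array([ 0.4133, -0.243 ,  0.067 ])]
stand base [array([ 0.4146, -0.0732,  0.01  ]), array([ 0.3953, -0.2492,  0.01  ]), array([ 0.6584, -0.098 ,  0.01  ]), array([ 0.6415, -0.2822,  0.01  ])]
marker [0.4283 0.1051 0.008 ] [ 0.4283 -0.0289  0.008 ]
groove ends bottom right [ 0.4448 -0.2434  0.054 ] lands R end [ 0.4197 -0.2276  0.067 ] [ 0.4748 -0.2258  0.067 ] L end [ 0.4282 -0.0893  0.067 ] [ 0.4864 -0.0933  0.067 ]
[[-0.9735  0.2288 -0.    ]
 [ 0.2288  0.9735  0.    ]
 [ 0.      0.     -1.    ]] [0.15440514 0.65709657 0.2313011 ]
```

View pics/v3.png

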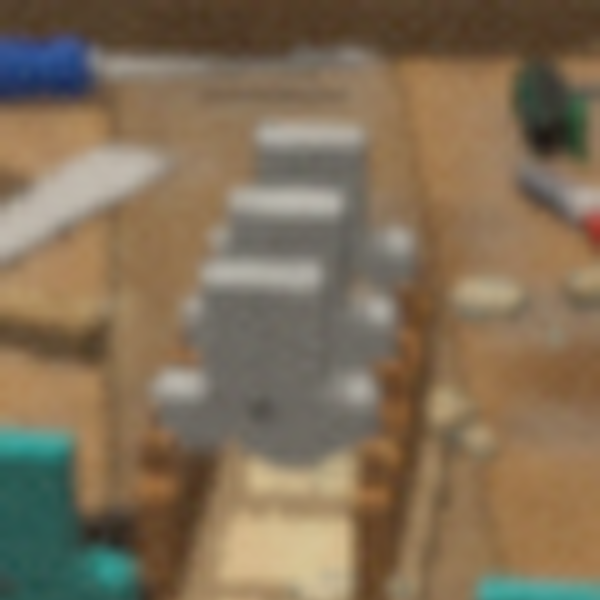

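The nearest grey leaf (crop ~290,400; lowest y, about 0.149) has a half-round underside below its feet, so it is leaf_round. I'll move over it to look.

Emit:
{"api": "drive_tool", "payload": {"rows": [[0, 0, 0, -0.0276, -0.0308, 0, 0.6], [0, 0, 0, -0.0276, -0.0308, 0, 0.6], [0, 0, 0, -0.0276, -0.0308, 0, 0.6], [0, 0, 0, -0.0276, -0.0308, 0, 0.6], [0, 0, 0, -0.0276, -0.0308, 0, 0.6], [0, 0, 0, -0.0276, -0.0308, 0, 0.6], [0, 0, 0, -0.0276, -0.0308, 0, 0.6], [0, 0, 0, -0.0276, -0.0308, 0, 0.6]]}}

```text
time: 1.82
tool_pos: [0.3135, 0.365, 0.2315]
tcp_rot: [0.361, 3.12, 0.001]
wrist_force: [1.4, 0.2, 0.1]
width: 0.604
grip_force: 0.0
```

Emit:
{"api": "drive_tool", "payload": {"rows": [[0, 0, 0, -0.0276, -0.0308, 0, 0.6], [0, 0, 0, -0.0276, -0.0308, 0, 0.6], [0, 0, 0, -0.0276, -0.0308, 0, 0.6], [0, 0, 0, -0.0276, -0.0308, 0, 0.6], [0, 0, 0, -0.0276, -0.0308, 0, 0.6], [0, 0, 0, -0.0276, -0.0308, 0, 0.6], [0, 0, -5.5, 0, 0, 0, 0.6], [0, 0, 0, 0, 0, 0, 0.6]]}}

```text
time: 2.48
tool_pos: [0.4329, 0.1467, 0.2316]
tcp_rot: [0.216, 3.134, 0.0]
wrist_force: [0.5, 0.5, -0.6]
width: 0.603
grip_force: 0.0
```

```bash
cat >> h.py <<'E'
def wrist():
    S=status.read_state(); w=read_camera('wrist')
    T=np.eye(4);T[:3,:3]=R.from_rotvec(S['tcp_rot']).as_matrix();T[:3,3]=S['tool_pos']
    w['world_from_camera']=T@w['mount']; return S,w
def tomove(S,X,yaw):
    M=R.from_rotvec(S['tcp_rot']).as_matrix(); y0=np.degrees(np.arctan2(-M[0,1],M[1,1]))
    print('yaw',y0.round(2),'turn tool z',-((yaw-y0+90)%180-90).round(2),'shift',(M.T@(np.array(X)-S['tool_pos'])).round(4))
E
python3 - <<'E'
from h import *
S,w=wrist(); save(w,'w1'); print(S['tool_pos'],S['tcp_rot'],S['wrist_force'])
for n in ['leaf_round','leaf_small','leaf_large','leaf_rack']:
  for d in masks_of(w,n): print(n,round(d['score'],2),d['bbox'],cv2.minAreaRect(np.argwhere(d['mask'])[:,::-1].astype(np.float32)))
E
```

```text
[0.43293875 0.14668201 0.23156135] [2.16283387e-01 3.13365250e+00 2.90778768e-04] [ 0.49155079  0.48814907 -0.58981955]
leaf_round 0.6 [101.7, 52.4, 147.7, 139.0] ((123.28495025634766, 96.03387451171875), (43.602542877197266, 86.68155670166016), 4.289153099060059)
leaf_small 0.64 [250.5, 126.8, 274.1, 211.8] ((263.0, 167.0), (82.0, 20.0), 90.0)
leaf_large 0.86 [130.4, 202.3, 164.2, 275.9] ((145.30783081054688, 238.78289794921875), (28.0058536529541, 73.69623565673828), 4.610649585723877)
leaf_large 0.79 [396.7, 130.0, 444.6, 215.5] ((421.4516296386719, 171.91851806640625), (46.93503952026367, 80.7303695678711), 3.012787342071533)
leaf_large 0.72 [352.7, 268.1, 394.2, 306.2] ((370.62054443359375, 288.5621643066406), (54.359230041503906, 14.206954956054688), 49.08561706542969)
leaf_rack 0.64 [232.1, 111.5, 431.8, 210.6] ((333.3192138671875, 161.40037536621094), (198.07875061035156, 97.8472900390625), 1.1017061471939087)
leaf_rack 0.42 [0.6, 298.4, 83.9, 381.6] ((29.21161460876465, 325.0435791015625), (44.76694869995117, 116.58419036865234), 48.5035285949707)
```

View pics/w1.png

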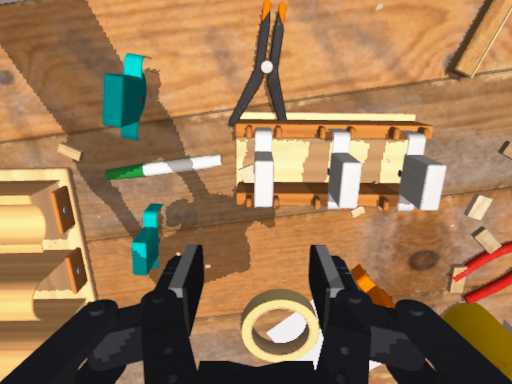

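Wrist view: rack at (235-432,115-205); target leaf at (263,167), its tab top about (254-272,150-207); the pen is 30+ mm from it, turquoise ones at (125,95), (145,240) are away.

Run:
```python
from h import *
S,w=wrist()
g=w['color'].astype(int)
sat=g.max(2)-g.min(2); m=(sat<25)&(g.mean(2)>90)
for r in range(124,216,4): print(r,''.join('%4d'%(g[r,c].mean() if sat[r,c]<28 else 0) for c in range(246,282,2)))
W=[ray(w,u,v,.119).round(4) for u,v in [(254,152),(272,152),(254,207),(272,207)]];print(W)
for x,y in [(.432,.1495),(.4335,.149)]:
  th=np.radians(-7.7);ux=np.array([np.cos(th),np.sin(th),0]);uy=np.array([-np.sin(th),np.cos(th),0])
  print(proj(w,[np.array([x,y,.119])+a*ux*.02+b*uy*.008 for a in(-1,1) for b in(-1,1)]).round(1).tolist())
```

```text
124    0   0   0   0   0   0   0   0   0   0   0   0   0   0   0   0   0   0
128    0   0   0   0   0   0   0   0   0   0   0   0   0   0   0   0   0   0
132    0   0   0 112 122 122 121 122 120 120 120   0   0   0   0   0   0   0
136    0   0   0 198 233 233 233 235 236 234 231   0   0   0   0   0   0   0
140    0   0   0 232 251 250 251 251 251 250 251 223   0   0   0   0   0   0
144    0   0   0 225 250 250 251 251 250 250 250 228   0   0   0   0   0   0
148    0   0   0 241 250 250 251 251 250 250 250 227   0   0   0   0   0   0
152    0   0   0 241 247 247 247 247 246 246 250   0   0   0   0   0   0   0
156    0   0   0 102 110 109 110 110 110 111 111   0   0   0   0   0   0   0
160    0   0   0 105 112 112 111 111 111 111 111 112   0   0   0   0   0   0
164    0   0   0 218 229 227 224 224 222 216 220 213   0   0   0   0   0   0
168    0   0   0 241 249 249 247 249 250 250 250 242   0   0   0   0   0   0
172    0   0   0 238 248 250 249 250 249 249 248 237   0   0   0   0   0   0
176    0   0   0 244 249 249 248 248 247 249 249 234   0   0   0   0   0   0
180    0   0   0 242 2
[... 233 characters left out ...]
 248 246 246 248 246 247 227   0   0   0   0   0   0
196    0   0   0 241 246 247 246 247 246 246 247 221   0   0   0   0   0   0
200    0   0   0 241 246 246 245 246 246 246 247 210   0   0   0   0   0   0
204    0   0 162 241 245 246 245 245 245 245 245 198   0   0   0   0   0   0
208    0   0   0 221 227 230 234 231 232 232 188 102   0   0   0   0   0   0
212    0   0   0   0   0   0   0   0   0   0   0   0   0   0   0   0   0   0
[array([0.4031, 0.1532, 0.119 ]), array([0.405 , 0.1674, 0.119 ]), array([0.4496, 0.1469, 0.119 ]), array([0.4516, 0.1619, 0.119 ])]
[[244.3, 163.2], [264.2, 163.3], [244.8, 209.5], [263.7, 209.5]]
[[243.9, 165.1], [263.8, 165.1], [244.4, 211.2], [263.4, 211.2]]
```

Run:
```python
from h import *
S,w=wrist()
M=R.from_rotvec(S['tcp_rot']).as_matrix();print(S['tool_pos'],M.round(4),S['q'].round(4))
print(w['world_from_camera'].round(4))
P=S['tool_pos'];print(proj(w,P),proj(w,[.432,.1495,.119]))
print('leaf ctr',ray(w,260.3,185.7,.119))
a=read_camera('top'); b=read_camera('side')
for c in (a,b): print(proj(c,[[.4315,.1545,.119],[.4315,.1495,.119]]).round(1))
for p,n in((a,'ta'),(b,'sa')): save(p,n)
```

```text
[0.43136548 0.15012318 0.23124993] [[-9.911e-01  1.330e-01 -1.000e-04]
 [ 1.330e-01  9.911e-01  1.000e-04]
 [ 2.000e-04  1.000e-04 -1.000e+00]] [ 2.8020e-01 -1.5940e-01  2.0482e+00  2.0000e-04  1.2529e+00 -1.1572e+00]
[[ 1.323e-01 -9.391e-01 -3.172e-01  3.510e-01]
 [ 9.912e-01  1.256e-01  4.170e-02  1.615e-01]
 [ 7.000e-04 -3.199e-01  9.475e-01  3.752e-01]
 [ 0.000e+00  0.000e+00  0.000e+00  1.000e+00]]
[[254.29550969 254.3011216 ]] [[254.17606953 186.93997628]]
leaf ctr [0.43160642 0.15464055 0.119     ]
[[184.1 220.9]
 [186.  221. ]]
[[226.6 146.7]
 [226.7 147.2]]
```

Emit:
{"api": "drive_tool", "payload": {"rows": [[0, 0, 0, 0.0005, 0.0045, 0, 0.6], [0, 0, 0, 0, 0, 0.035, 0.6], [0, 0, 0, 0, 0, 0.035, 0.6], [0, 0, 0, 0, 0, 0.03, 0.6], [0, 0, 0, 0, 0, 0.03, 0.6], [0, 0, 0, 0, 0, 0.02, 0.6], [0, 0, 0, 0, 0, 0, 0.6], [0, 0, 0, 0, 0, 0, 0.6]]}}

```text
time: 3.6
tool_pos: [0.4308, 0.1536, 0.0803]
tcp_rot: [-0.211, -3.131, 0.002]
wrist_force: [0.9, -0.0, 1.4]
width: 0.599
grip_force: 0.0
```

Emit:
{"api": "drive_tool", "payload": {"rows": [[0, 0, 0, 0, 0, 0, 0], [0, 0, 0, 0, 0, 0, 0], [0, 0, 0, 0, 0, 0, 0], [0, 0, 0, 0, 0, 0, 0], [0, 0, 0, 0, 0, 0, 0], [0, 0, 0, 0, 0, 0, 0], [0, 0, 0, 0, 0, 0, 0], [0, 0, 0, 0, 0, 0, 0]], "force": 60}}

```text
time: 4.27
tool_pos: [0.4339, 0.1541, 0.0834]
tcp_rot: [0.212, 3.131, 0.003]
wrist_force: [-0.5, 0.0, 7.1]
width: 0.181
grip_force: 59.3
```

Emit:
{"api": "drive_tool", "payload": {"rows": [[0, 0, 0, 0, 0, -0.015, 0], [0, 0, 0, 0, 0, -0.03, 0], [0, 0, 0, 0, 0, -0.03, 0], [0, 0, 0, 0, 0, -0.03, 0], [0, 0, 0, 0, 0, -0.03, 0], [0, 0, 0, 0, 0, 0, 0], [0, 0, 0, 0, 0, 0, 0]]}}

```text
time: 4.85
tool_pos: [0.4334, 0.1538, 0.2186]
tcp_rot: [0.211, 3.13, 0.003]
wrist_force: [-0.2, -0.5, -3.3]
width: 0.18
grip_force: 58.9
```

Run:
```python
from h import *
for i in range(3):
  S=status.read_state(); print(S['time'],S['tool_pos'],S['tcp_rot'],S['wrist_force'],S['width']); read_camera('wrist')
b=read_camera('side'); c=b['color'][100:200,180:300]
cv2.imwrite('pics/v5.png',cv2.cvtColor(cv2.resize(c,(720,600),interpolation=cv2.INTER_CUBIC),cv2.COLOR_RGB2BGR))
```

```text
4.85 [0.433413   0.15382303 0.21856114] [2.11498595e-01 3.12970195e+00 2.71485841e-03] [-0.19053714 -0.49518593 -3.34875581] 0.1804843261643561
4.9 [0.43188607 0.1533884  0.2163514 ] [2.11695129e-01 3.13378471e+00 3.60154458e-04] [-0.12325455 -0.88281394 -2.80482804] 0.18042489000253015
4.95 [0.43097446 0.15311088 0.21499281] [-2.11640375e-01 -3.13248464e+00  1.17505569e-03] [-0.22750415 -0.44134528 -3.34007679] 0.1799418367948471
```

View pics/v5.png

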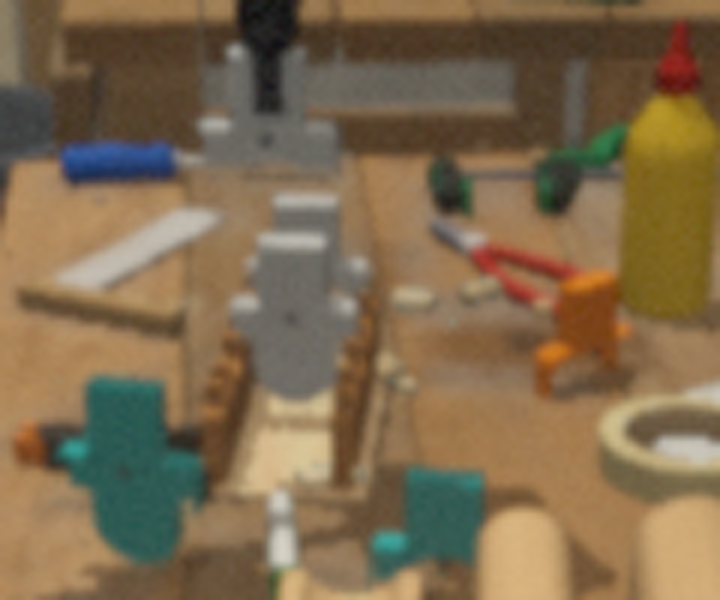

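The lifted leaf (crop ~270,110) has a flat-bottomed, concave outline: not the round one. The half-round belongs to the middle leaf (crop ~290,340). I'll put this back and take the middle one.

Emit:
{"api": "drive_tool", "payload": {"rows": [[0, 0, 0, 0, 0, 0.03, 0], [0, 0, 0, 0, 0, 0.03, 0], [0, 0, 0, 0, 0, 0.03, 0], [0, 0, 0, 0, 0, 0.015, 0], [0, 0, 0, 0, 0, 0.01, 0], [0, 0, 0, 0, 0, 0.01, 0], [0, 0, 0, 0, 0, 0.008, 0], [0, 0, 0, 0, 0, 0, 0]]}}

```text
time: 5.72
tool_pos: [0.4324, 0.1536, 0.0836]
tcp_rot: [-0.212, -3.134, 0.0]
wrist_force: [0.3, 1.0, -2.8]
width: 0.185
grip_force: 59.1
```

Emit:
{"api": "drive_tool", "payload": {"rows": [[0, 0, 0, 0, 0, 0, 0], [0, 0, 0, 0, 0, 0, 0]]}}

```text
time: 5.88
tool_pos: [0.4328, 0.1537, 0.0838]
tcp_rot: [0.212, 3.133, 0.001]
wrist_force: [0.5, -0.3, -2.8]
width: 0.181
grip_force: 59.1
```

Emit:
{"api": "drive_tool", "payload": {"rows": [[0, 0, 0, 0, 0, 0.002, 0], [0, 0, 0, 0, 0, 0.001, 0], [0, 0, 0, 0, 0, 0, 0]]}}

```text
time: 6.13
tool_pos: [0.4331, 0.1538, 0.0831]
tcp_rot: [0.211, 3.133, 0.001]
wrist_force: [-6.3, -1.8, 16.2]
width: 0.178
grip_force: 61.9
```

Emit:
{"api": "drive_tool", "payload": {"rows": [[0, 0, 0, 0, 0, -0.001, 0.4], [0, 0, 0, 0, 0, 0, 0.6], [0, 0, 0, 0, 0, 0, 0.6], [0, 0, 0, 0, 0, 0, 0.6], [0, 0, 0, 0, 0, -0.035, 0.6], [0, 0, 0, 0, 0, -0.04, 0.6], [0, 0, 0, 0, 0, -0.04, 0.6], [0, 0, 0, 0, 0, -0.04, 0.6]]}}

```text
time: 6.8
tool_pos: [0.4314, 0.1533, 0.2373]
tcp_rot: [-0.212, -3.133, 0.001]
wrist_force: [0.9, -0.2, -0.4]
width: 0.6
grip_force: 0.0
```

Emit:
{"api": "drive_tool", "payload": {"rows": [[0, 0, 0, 0, 0.0345, 0, 0.6], [0, 0, 0, 0, 0.0345, 0, 0.6], [0, 0, 0, 0, 0, 0, 0.6], [0, 0, 0, 0, 0, 0, 0.6], [0, 0, 0, 0, 0, 0, 0.6]]}}

```text
time: 7.22
tool_pos: [0.4407, 0.2214, 0.2353]
tcp_rot: [-0.21, -3.133, 0.002]
wrist_force: [0.3, -0.7, -0.7]
width: 0.598
grip_force: 0.0
```

Run:
```python
from h import *
S,w=wrist(); save(w,'w2'); print(S['tool_pos'],S['tcp_rot'],S['wrist_force'],S['joint_vel'].round(3))
g=cv2.cvtColor(w['color'],cv2.COLOR_RGB2HSV)
b=read_camera('side')
c=np.hstack([cv2.resize(w['color'][90:240,100:460],(720,300)),np.zeros((300,80,3),np.uint8)])
d=cv2.resize(b['color'][130:190,190:270],(400,300),interpolation=cv2.INTER_CUBIC)
cv2.imwrite('pics/v6.png',cv2.cvtColor(np.vstack([c,np.hstack([d,np.zeros((300,400,3),np.uint8)])]),cv2.COLOR_RGB2BGR))
m=((g[...,1]<30)&(g[...,2]>225)).astype(np.uint8)
n,l,st,ce=cv2.connectedComponentsWithStats(m)
for i in range(1,n):
  if st[i,4]>150: r=cv2.minAreaRect(np.argwhere(l==i)[:,::-1].astype(np.float32)); print(st[i],r, ray(w,*r[0],.119).round(4))
```

```text
[0.44067594 0.22142862 0.23534789] [-2.09976365e-01 -3.13295875e+00  2.31496090e-03] [ 0.32787644 -0.73410621 -0.71109089] [-0.017 -0.007  0.014  0.    -0.001  0.001]
[ 439    0   73   41 1635] ((475.0, 20.0), (40.0, 72.0), 90.0) [0.3393 0.3937 0.119 ]
[174 135  17  18 272] ((182.0, 143.5), (17.0, 16.0), 90.0) [0.3985 0.168  0.119 ]
[251 137  17  18 290] ((259.0, 145.5), (17.0, 16.0), 90.0) [0.4083 0.229  0.119 ]
[325 140  17  17 269] ((333.0, 148.0), (16.0, 16.0), 90.0) [0.4182 0.2878 0.119 ]
[165 163  19  32 372] ((173.99411010742188, 178.4235076904297), (32.13583755493164, 16.796533584594727), 85.60128784179688) [0.4262 0.1554 0.119 ]
[251 166  17  43 710] ((259.0, 187.0), (42.0, 16.0), 90.0) [0.443  0.2244 0.119 ]
[331 168  21  44 730] ((340.77459716796875, 189.47950744628906), (17.020719528198242, 44.45304870605469), 5.19442892074585) [0.4543 0.2922 0.119 ]
[ 241  297   80   72 2997] ((284.5415344238281, 337.0453186035156), (74.09601593017578, 69.8196029663086), 13.799484252929688) [0.6009 0.2293 0.119 ]
[213 314  38  28 639] ((233.3151092529297, 330.32049560546875), (21.397533416748047, 34.70214080810547), 53.61564636230469) [0.5861 0.1803 0.119 ]
```

View pics/v6.png

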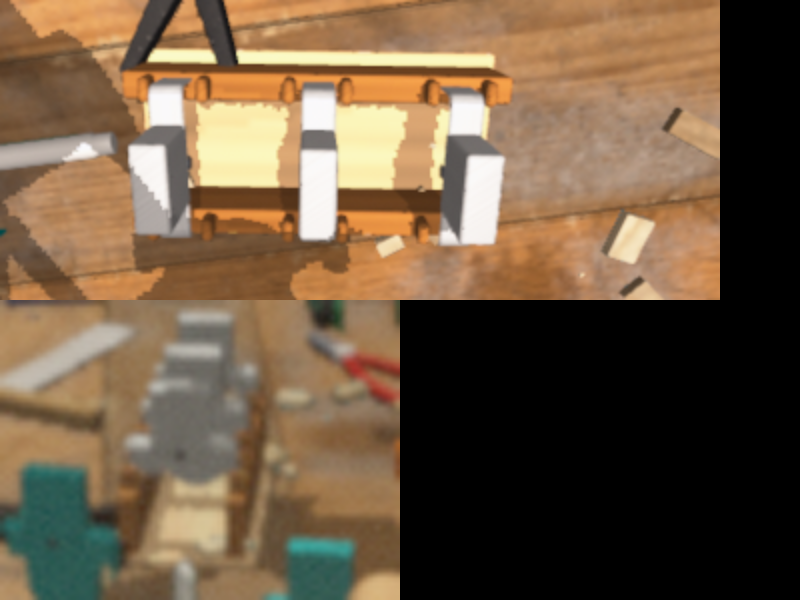

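All three leaves stand in the rack again (feet between pegs); the middle tab top is at wrist pixel (259,187).

Emit:
{"api": "drive_tool", "payload": {"rows": [[0, 0, 0, -0.002, 0.0032, 0, 0.6], [0, 0, 0, 0, 0, 0.035, 0.6], [0, 0, 0, 0, 0, 0.035, 0.6], [0, 0, 0, 0, 0, 0.03, 0.6], [0, 0, 0, 0, 0, 0.03, 0.6], [0, 0, 0, 0, 0, 0.022, 0.6], [0, 0, 0, 0, 0, 0, 0.6], [0, 0, 0, 0, 0, 0, 0.6]]}}

```text
time: 7.98
tool_pos: [0.4426, 0.2237, 0.083]
tcp_rot: [-0.213, -3.131, 0.003]
wrist_force: [-0.1, 0.2, 0.9]
width: 0.598
grip_force: 0.0
```

Emit:
{"api": "drive_tool", "payload": {"rows": [[0, 0, 0, 0, 0, 0, 0], [0, 0, 0, 0, 0, 0, 0], [0, 0, 0, 0, 0, 0, 0], [0, 0, 0, 0, 0, 0, 0], [0, 0, 0, 0, 0, 0, 0], [0, 0, 0, 0, 0, 0, 0], [0, 0, 0, 0, 0, 0, 0], [0, 0, 0, 0, 0, 0, 0]], "force": 60}}

```text
time: 8.65
tool_pos: [0.4454, 0.2252, 0.0864]
tcp_rot: [0.211, 3.131, 0.002]
wrist_force: [-0.3, -2.2, 6.2]
width: 0.181
grip_force: 61.5
```

Emit:
{"api": "drive_tool", "payload": {"rows": [[0, 0, 0, 0, 0, -0.015, 0], [0, 0, 0, 0, 0, -0.03, 0], [0, 0, 0, 0, 0, -0.03, 0], [0, 0, 0, 0, 0, -0.03, 0], [0, 0, 0, 0, 0, -0.03, 0], [0, 0, 0, 0, 0, 0, 0], [0, 0, 0, 0, 0, 0, 0]]}}

```text
time: 9.23
tool_pos: [0.4451, 0.2255, 0.2219]
tcp_rot: [0.211, 3.13, 0.004]
wrist_force: [-1.5, 0.1, -3.3]
width: 0.179
grip_force: 60.5
```

Run:
```python
from h import *
b=read_camera('side');c=read_camera('side')
S=status.read_state(); print(S['tool_pos'],S['tcp_rot'],S['wrist_force'],S['q'])
c=b['color'][90:190,180:300]
cv2.imwrite('pics/v7.png',cv2.cvtColor(cv2.resize(c,(720,600),interpolation=cv2.INTER_CUBIC),cv2.COLOR_RGB2BGR))
```

```text
[0.44282326 0.22445473 0.2182179 ] [-2.11351630e-01 -3.13294916e+00  1.06909741e-03] [-0.38506431 -0.73491479 -2.19931609] [ 4.18877233e-01 -6.74694747e-02  1.99062633e+00  1.16504135e-04
  1.22009997e+00 -1.01724149e+00]
```

View pics/v7.png

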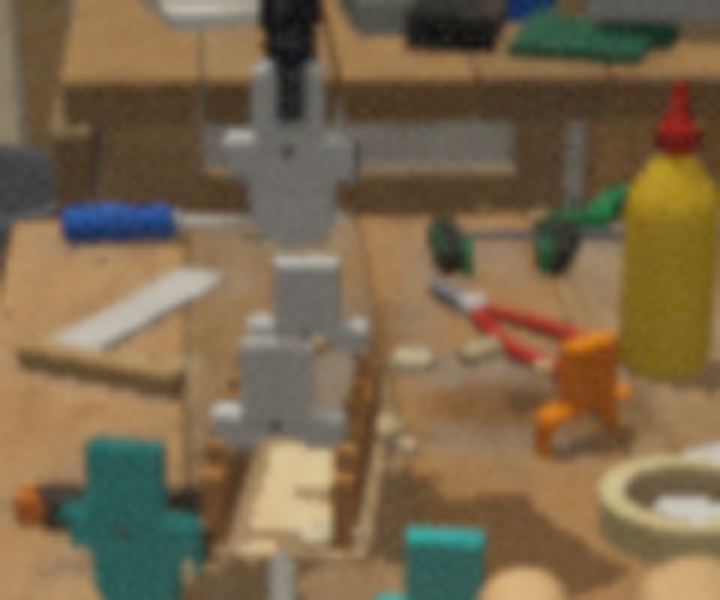

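Now the half-round leaf hangs in the gripper (crop ~290,190). Moving over the stand.

Emit:
{"api": "drive_tool", "payload": {"rows": [[0, 0, 0, 0, 0, -0.03, 0], [0, 0, 0, -0.0058, -0.0386, 0, 0], [0, 0, 0, -0.0058, -0.0386, 0, 0], [0, 0, 0, -0.0058, -0.0386, 0, 0], [0, 0, 0, -0.0058, -0.0386, 0, 0], [0, 0, 0, -0.0058, -0.0386, 0, 0], [0, 0, 0, -0.0058, -0.0386, 0, 0], [0, 0, 0, -0.0058, -0.0386, 0, 0]]}}

```text
time: 10.0
tool_pos: [0.4457, -0.0499, 0.2468]
tcp_rot: [-0.211, -3.13, -0.001]
wrist_force: [0.5, 0.7, -0.9]
width: 0.177
grip_force: 60.6
```

Emit:
{"api": "drive_tool", "payload": {"rows": [[0, 0, 0, -0.0058, -0.0386, 0, 0], [0, 0, 0, -0.0058, -0.0386, 0, 0], [0, 0, 0, -0.0058, -0.0386, 0, 0], [0, 0, 0, 0, 0, 0, 0], [0, 0, 0, 0, 0, 0, 0], [0, 0, 0, 0, 0, 0, 0]]}}

```text
time: 10.5
tool_pos: [0.4481, -0.165, 0.2471]
tcp_rot: [-0.213, -3.13, -0.003]
wrist_force: [0.1, 0.0, -3.6]
width: 0.178
grip_force: 60.8
```

Run:
```python
from h import *
S,w=wrist(); S,w=wrist(); save(w,'w3'); print(S['time'],S['tool_pos'],S['tcp_rot'],S['wrist_force'])
import pickle; pickle.dump((S,w),open('w3.pkl','wb'))
for n in ['workpiece_a','stand','leaf_round']:
  for d in masks_of(w,n): print(n,round(d['score'],2),d['bbox'],cv2.minAreaRect(np.argwhere(d['mask'])[:,::-1].astype(np.float32)))
```

```text
10.55 [ 0.44837219 -0.16449701  0.24753177] [-2.11176201e-01 -3.13136462e+00 -2.68643682e-03] [ 0.21204721  0.4856852  -2.17223344]
workpiece_a 0.89 [175.6, 130.7, 335.2, 198.4] ((255.2260284423828, 163.55172729492188), (68.3594741821289, 160.08053588867188), 89.43830108642578)
workpiece_a 0.85 [177.5, 201.8, 339.3, 264.8] ((256.3857727050781, 233.98910522460938), (61.21070098876953, 158.90846252441406), 89.54886627197266)
workpiece_a 0.82 [183.8, 263.9, 331.0, 339.5] ((257.594970703125, 301.3197326660156), (70.93511199951172, 149.0476531982422), 88.97696685791016)
stand 0.89 [171.4, 116.4, 334.2, 273.1] ((255.99386596679688, 193.2779541015625), (153.66294860839844, 156.13421630859375), 88.40885925292969)
stand 0.43 [465.5, 246.6, 510.1, 317.9] ((486.5, 283.0), (74.0, 49.0), 90.0)
leaf_round 0.81 [433.4, 0.7, 511.0, 77.3] ((472.5, 39.0), (78.0, 77.0), 90.0)
leaf_round 0.78 [234.3, 162.9, 275.4, 330.5] ((255.0, 245.5), (171.0, 42.0), 90.0)
```

View pics/w3.png

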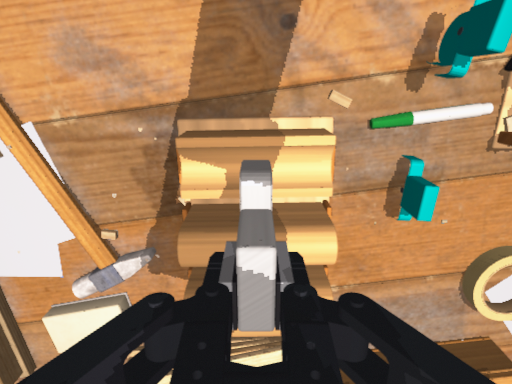

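The front groove spans about rows 131-200, columns 178-333; tool is right above the stand's middle. I'll fit its model edges.

```bash
python3 - <<'E'
from h import *
import pickle
S,w=pickle.load(open('w3.pkl','rb'))
g=w['color'].astype(int).sum(2)//3
for c in (195,215,295,318): print(c,[(r,g[r,c-3:c+4].mean().astype(int)) for r in range(112,216,2)])
print('row142',[(c,g[140:146,c].mean().astype(int)) for c in list(range(170,190,2))+list(range(324,344,2))])
print('row185',[(c,g[184:188,c].mean().astype(int)) for c in list(range(170,190,2))+list(range(324,344,2))])
th=np.radians(-5.8)
ux=np.array([np.cos(th),np.sin(th),0]);uy=np.array([-np.sin(th),np.cos(th),0])
O=np.array([.449,-.165,0])
for x,z in((-.045,.012),(-.032,.012),(-.032,.067),(-.0225,.067),(0,.054),(.0225,.067),(.032,.067)):
  print(x,z,proj(w,[O+ux*x+uy*y+[0,0,z] for y in(-.08,-.06,.04,.065,.08)]).round(1).tolist())
E
python3 - <<'E'
import cv2
a=cv2.imread('pics/w3.png');cv2.imwrite('pics/v8.png',cv2.resize(a[108:218,160:360],(800,440),interpolation=cv2.INTER_NEAREST))
E
```

```text
195 [(112, np.int64(80)), (114, np.int64(79)), (116, np.int64(79)), (118, np.int64(87)), (120, np.int64(131)), (122, np.int64(141)), (124, np.int64(142)), (126, np.int64(142)), (128, np.int64(142)), (130, np.int64(112)), (132, np.int64(72)), (134, np.int64(74)), (136, np.int64(77)), (138, np.int64(143)), (140, np.int64(150)), (142, np.int64(151)), (144, np.int64(149)), (146, np.int64(143)), (148, np.int64(109)), (150, np.int64(117)), (152, np.int64(124)), (154, np.int64(128)), (156, np.int64(132)), (158, np.int64(132)), (160, np.int64(153)), (162, np.int64(206)), (164, np.int64(213)), (166, np.int64(218)), (168, np.int64(221)), (170, np.int64(219)), (172, np.int64(214)), (174, np.int64(210)), (176, np.int64(207)), (178, np.int64(199)), (180, np.int64(195)), (182, np.int64(191)), (184, np.int64(179)), (186, np.int64(169)), (188, np.int64(160)), (190, np.int64(185)), (192, np.int64(200)), (194, np.int64(199)), (196, np.int64(197)), (198, np.int64(191)), (200, np.int64(157)), (202, np.int64(158)), (204, np.int64(98)), (206, np.int64(79)), (208, np.int64(78)), (210, np.int64(76)), (212, 
[... 4295 characters left out ...]
)), (340, np.int64(134)), (342, np.int64(130))]
-0.045 0.012 [[183.0, 119.3], [200.5, 118.7], [288.2, 115.7], [310.2, 115.0], [323.4, 114.6]]
-0.032 0.012 [[184.2, 130.8], [201.5, 130.2], [288.2, 127.3], [310.0, 126.6], [323.0, 126.1]]
-0.032 0.067 [[172.8, 138.4], [192.9, 137.8], [293.6, 134.4], [318.8, 133.6], [334.0, 133.1]]
-0.0225 0.067 [[173.9, 147.9], [193.8, 147.2], [293.5, 143.9], [318.5, 143.1], [333.6, 142.6]]
0 0.054 [[179.1, 166.6], [197.9, 166.0], [292.1, 162.9], [315.7, 162.1], [329.9, 161.7]]
0.0225 0.067 [[178.7, 190.5], [197.8, 189.9], [293.4, 186.8], [317.3, 186.1], [331.7, 185.6]]
0.032 0.067 [[179.7, 199.0], [198.6, 198.4], [293.3, 195.4], [317.1, 194.7], [331.4, 194.2]]
```

View pics/v8.png

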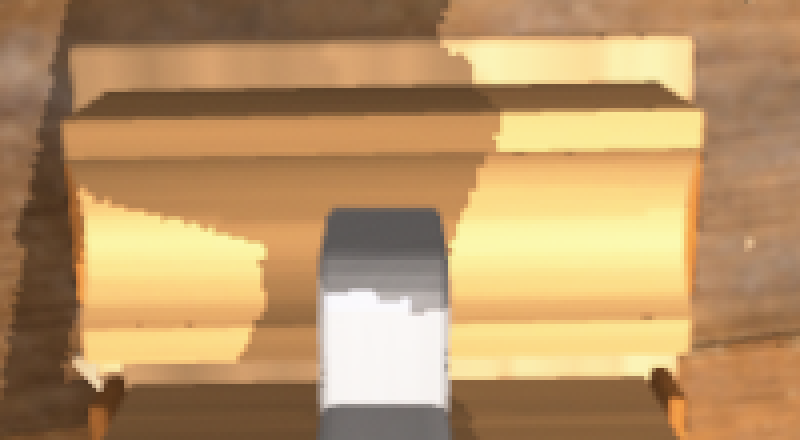

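Run:
```python
from h import *
import pickle
from scipy.optimize import least_squares
S,w=pickle.load(open('w3.pkl','rb'))
L={(-.032,.067):[137.0,136.8,135.2,134.8],(-.0225,.067):[147,146.9,145.5,145.0],(.0225,.067):[189.2,188.7,187.5,187.1],(.032,.067):[199,198.2,195.6,195.4]}
cols=[195,215,295,318]
def fr(p):
  th=p[2];return np.array([np.cos(th),np.sin(th),0]),np.array([-np.sin(th),np.cos(th),0]),np.array([p[0],p[1],0])
def res(p):
  ux,uy,O=fr(p);r=[]
  for (x,z),rows in L.items():
    q=proj(w,[O+ux*x+uy*y+[0,0,z] for y in(-.08,.08)])
    r+=list(q[0,1]+(np.array(cols)-q[0,0])*(q[1,1]-q[0,1])/(q[1,0]-q[0,0])-rows)
  q=proj(w,[O-ux*.027+uy*y+[0,0,.067] for y in(-.08,.08)])
  return r+[q[0,0]-175.3,q[1,0]-335.3]
f=least_squares(res,[.449,-.165,-.1]);print(f.x,np.degrees(f.x[2]),f.fun.round(1))
ux,uy,O=fr(f.x)
np.save('stand.npy',f.x)
M=R.from_rotvec(S['tcp_rot']).as_matrix()
print('tool z',M[:,2],S['tool_pos'])
# leaf in gripper: visible edge at x=-20 at foot top height; zf in leaf frame ~?
s1=lambda z:ray(w,256,209.3,z)
for z in (.22,.225,.23): print(z,s1(z), 'tool x of edge',M[:,0]@(s1(z)-S['tool_pos']))
for y in(.05,-.05): tomove(S,O+uy*y+[0,0,S['tool_pos'][2]],np.degrees(f.x[2]))
```

```text
[ 0.44960935 -0.16359453 -0.11361193] -6.509484188566842 [ 0.4  0.2  0.1  0.  -0.1 -0.4 -0.7 -0.6  0.5  0.6  0.2  0.1 -0.8 -0.4
  0.6  0.4 -0.2  0.2]
tool z [-0.00299195  0.00191759 -0.99999369] [ 0.44837219 -0.16449701  0.24753177]
0.22 [ 0.43541492 -0.16182427  0.22      ] tool x of edge 0.01311001133921023
0.225 [ 0.43346308 -0.1615739   0.225     ] tool x of edge 0.015093902527849947
0.23 [ 0.43151123 -0.16132354  0.23      ] tool x of edge 0.017077793716489716
yaw -7.72 turn tool z -1.21 shift [-0.0001  0.051   0.0001]
yaw -7.72 turn tool z -1.21 shift [-0.0022 -0.0489 -0.0001]
```

Emit:
{"api": "drive_tool", "payload": {"rows": [[0, 0, -1.2, -0.001, 0.0255, 0, 0], [0, 0, 0, -0.001, 0.0255, 0, 0], [0, 0, 0, 0, 0, 0, 0], [0, 0, 0, 0, 0, 0, 0], [0, 0, 0, 0, 0, 0, 0], [0, 0, 0, 0, 0, 0, 0]]}}

```text
time: 11.25
tool_pos: [0.4576, -0.1153, 0.2494]
tcp_rot: [0.178, 3.136, -0.001]
wrist_force: [-0.1, -0.3, -1.8]
width: 0.173
grip_force: 60.7
```

Run:
```python
from h import *
p=np.load('stand.npy');th=p[2];ux=np.array([np.cos(th),np.sin(th)]);uy=np.array([-np.sin(th),np.cos(th)])
for i in range(6):
  S=status.read_state(); d=S['tool_pos'][:2]-p[:2]
  M=R.from_rotvec(S['tcp_rot']).as_matrix()
  print(S['time'],'stand xy',(d@ux).round(4),(d@uy).round(4),S['tool_pos'][2].round(4),'tilt',M[:2,2].round(4),S['wrist_force'].round(1),'yaw',np.degrees(np.arctan2(-M[0,1],M[1,1])).round(2)); b=read_camera('side') if i else wrist()[1]
  if i==0: w=b
g=w['color'].astype(int).sum(2)//3
for c in (246,256,264): print(c,[(r,int(g[r,c-2:c+3].mean())) for r in range(150,226,2)])
```

```text
11.25 stand xy 0.0025 0.0489 0.2494 tilt [ 0.0002 -0.0005] [-0.1 -0.3 -1.8] yaw -6.49
11.3 stand xy 0.0025 0.0487 0.2494 tilt [ 0.0001 -0.0004] [ 1.2 -0.1 -1.8] yaw -6.53
11.35 stand xy 0.0025 0.0486 0.2493 tilt [ 0.     -0.0003] [-0.4  0.2 -2. ] yaw -6.55
11.4 stand xy 0.0025 0.0485 0.2493 tilt [-0.     -0.0002] [ 0.4  0.4 -1. ] yaw -6.56
11.45 stand xy 0.0025 0.0485 0.2493 tilt [-0.     -0.0001] [ 0.  -0.6 -1.8] yaw -6.57
11.5 stand xy 0.0025 0.0485 0.2493 tilt [-0.0001 -0.0001] [ 1.2 -0.6 -1.7] yaw -6.57
246 [(150, 136), (152, 141), (154, 141), (156, 143), (158, 149), (160, 102), (162, 88), (164, 88), (166, 88), (168, 88), (170, 126), (172, 164), (174, 199), (176, 217), (178, 230), (180, 238), (182, 250), (184, 250), (186, 247), (188, 247), (190, 246), (192, 247), (194, 246), (196, 246), (198, 246), (200, 245), (202, 245), (204, 245), (206, 245), (208, 232), (210, 107), (212, 108), (214, 108), (216, 109), (218, 109), (220, 109), (222, 109), (224, 109)]
256 [(150, 136), (152, 141), (154, 142), (156, 143), (158, 149), (160, 102), (162, 87), (164, 88), (166, 88), (168, 89), (170, 94), (172, 143), (174, 200), (176, 218), (178, 231), (180, 238), (182, 250), (184, 250), (186, 247), (188, 247), (190, 247), (192, 246), (194, 246), (196, 246), (198, 246), (200, 246), (202, 245), (204, 245), (206, 245), (208, 232), (210, 108), (212, 108), (214, 108), (216, 108), (218, 109), (220, 109), (222, 109), (224, 109)]
264 [(150, 166), (152, 178), (154, 199), (156, 203), (158, 209), (160, 116), (162, 88), (164, 87), (166, 89), (168, 87), (170, 96), (172, 162), (174, 200), (176, 219), (178, 232), (180, 238), (182, 250), (184, 250), (186, 246), (188, 246), (190, 246), (192, 239), (194, 239), (196, 239), (198, 245), (200, 245), (202, 245), (204, 192), (206, 198), (208, 192), (210, 96), (212, 101), (214, 105), (216, 107), (218, 107), (220, 107), (222, 107), (224, 107)]
```

Image fit: leaf sits 2.4 mm behind TCP and 48 mm below it, so it is over the groove axis now at y=+48 mm. Lowering.

Emit:
{"api": "drive_tool", "payload": {"rows": [[0, 0, 0, 0, 0, 0.025, 0], [0, 0, 0, 0, 0, 0.03, 0], [0, 0, 0, 0, 0, 0.03, 0], [0, 0, 0, 0, 0, 0.02, 0], [0, 0, 0, 0, 0, 0.007, 0], [0, 0, 0, 0, 0, 0, 0], [0, 0, 0, 0, 0, 0, 0], [0, 0, 0, 0, 0, 0, 0]]}}

```text
time: 12.22
tool_pos: [0.459, -0.1157, 0.1391]
tcp_rot: [0.179, 3.134, -0.001]
wrist_force: [-0.1, -0.5, -2.0]
width: 0.176
grip_force: 61.0
```

Emit:
{"api": "drive_tool", "payload": {"rows": [[0, 0, 0, 0, 0, 0.001, 0], [0, 0, 0, 0, 0, 0.001, 0], [0, 0, 0, 0, 0, 0.001, 0], [0, 0, 0, 0, 0, 0, 0], [0, 0, 0, 0, 0, 0, 0]]}}

```text
time: 12.63
tool_pos: [0.4576, -0.1152, 0.1345]
tcp_rot: [0.179, 3.136, -0.0]
wrist_force: [-0.2, -0.5, -1.9]
width: 0.173
grip_force: 61.0
```

Emit:
{"api": "drive_tool", "payload": {"rows": [[0, 0, 0, 0, 0, 0.0015, 0], [0, 0, 0, 0, 0, 0.0015, 0], [0, 0, 0, 0, 0, 0.001, 0], [0, 0, 0, 0, 0, 0, 0], [0, 0, 0, 0, 0, 0, 0]]}}

```text
time: 13.05
tool_pos: [0.4576, -0.1152, 0.1305]
tcp_rot: [-0.179, -3.136, -0.0]
wrist_force: [-2.4, 1.2, 0.2]
width: 0.179
grip_force: 61.5
```

Emit:
{"api": "drive_tool", "payload": {"rows": [[0, 0, 0, 0.0006, 0, 0, 0], [0, 0, 0, 0, 0, 0.0007, 0], [0, 0, 0, 0, 0, 0, 0], [0, 0, 0, 0, 0, 0, 0]]}}

```text
time: 13.38
tool_pos: [0.4574, -0.1152, 0.1301]
tcp_rot: [0.179, 3.136, -0.0]
wrist_force: [-1.1, 0.9, 4.4]
width: 0.176
grip_force: 61.7
```

Emit:
{"api": "drive_tool", "payload": {"rows": [[0, 0, 0, 0.0003, 0, 0.0003, 0], [0, 0, 0, 0, 0, 0, 0], [0, 0, 0, 0, 0, 0, 0], [0, 0, 0, 0, 0, 0, 0], [0, 0, 0, 0, 0, 0, 0], [0, 0, 0, 0, 0, 0, 0]]}}

```text
time: 13.88
tool_pos: [0.4574, -0.1152, 0.13]
tcp_rot: [0.179, 3.135, -0.0]
wrist_force: [-0.8, 0.3, 5.5]
width: 0.18
grip_force: 62.0
```

Run:
```python
from h import *
p=np.load('stand.npy');th=p[2];ux=np.array([np.cos(th),np.sin(th)]);uy=np.array([-np.sin(th),np.cos(th)])
b=read_camera('side')
for i in range(3):
  S=status.read_state(); d=S['tool_pos'][:2]-p[:2]; print('stand xy',(d@ux).round(4),(d@uy).round(4),S['tool_pos'][2].round(4),S['wrist_force'].round(1),S['torque'].round(2)); read_camera('side')
c=b['color'][150:240,200:320]
cv2.imwrite('pics/v9.png',cv2.cvtColor(cv2.resize(c,(800,600),interpolation=cv2.INTER_CUBIC),cv2.COLOR_RGB2BGR))
```

```text
stand xy 0.0022 0.049 0.13 [-0.2  1.4  5.2] [0.15 0.09 0.05]
stand xy 0.0022 0.049 0.13 [-0.4  0.6  5.5] [0.19 0.11 0.03]
stand xy 0.0022 0.049 0.13 [-1.   0.3  5.2] [0.24 0.2  0.02]
```

View pics/v9.png

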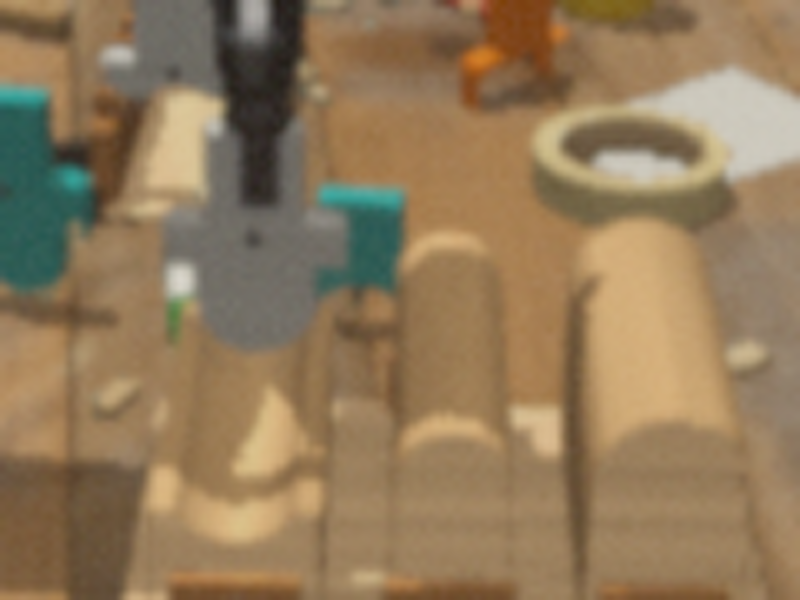

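The half-round leaf sits centred and flush in the front groove (crop ~250,300) at ~7 N. Sliding it right.

Emit:
{"api": "drive_tool", "payload": {"rows": [[0, 0, 0, 0, -0.002, 0, 0], [0, 0, 0, 0, -0.003, 0, 0], [0, 0, 0, 0, -0.003, 0, 0], [0, 0, 0, 0, -0.003, 0, 0], [0, 0, 0, 0, -0.003, 0, 0], [0, 0, 0, 0, -0.003, 0, 0], [0, 0, 0, 0, -0.003, 0, 0], [0, 0, 0, 0, 0, 0, 0]]}}

```text
time: 14.75
tool_pos: [0.4551, -0.1346, 0.1299]
tcp_rot: [0.18, 3.135, 0.002]
wrist_force: [-0.6, 2.9, 5.5]
width: 0.173
grip_force: 62.0
```

Emit:
{"api": "drive_tool", "payload": {"rows": [[0, 0, 0, 0, -0.003, 0, 0], [0, 0, 0, 0, -0.004, 0, 0], [0, 0, 0, 0, -0.004, 0, 0], [0, 0, 0, 0, -0.004, 0, 0], [0, 0, 0, 0, -0.004, 0, 0], [0, 0, 0, 0, -0.004, 0, 0], [0, 0, 0, 0, -0.004, 0, 0], [0, 0, 0, 0, -0.002, 0, 0]]}}

```text
time: 15.42
tool_pos: [0.4517, -0.1632, 0.1299]
tcp_rot: [0.18, 3.135, 0.003]
wrist_force: [-1.1, 4.2, 5.6]
width: 0.174
grip_force: 61.9
```

Emit:
{"api": "drive_tool", "payload": {"rows": [[0, 0, 0, 0, 0, 0, 0], [0, 0, 0, 0, 0, 0, 0]]}}

```text
time: 15.58
tool_pos: [0.4517, -0.1633, 0.1299]
tcp_rot: [0.18, 3.135, 0.002]
wrist_force: [-0.7, 3.0, 6.2]
width: 0.181
grip_force: 62.0
```

Emit:
{"api": "drive_tool", "payload": {"rows": [[0, 0, 0, 0, -0.003, 0, 0], [0, 0, 0, 0, -0.004, 0, 0], [0, 0, 0, 0, -0.004, 0, 0], [0, 0, 0, 0, -0.004, 0, 0], [0, 0, 0, 0, -0.004, 0, 0], [0, 0, 0, 0, -0.004, 0, 0], [0, 0, 0, 0, -0.004, 0, 0], [0, 0, 0, 0, 0, 0, 0]]}}

```text
time: 16.25
tool_pos: [0.4486, -0.1903, 0.1299]
tcp_rot: [0.18, 3.136, 0.002]
wrist_force: [-1.7, 2.7, 6.3]
width: 0.177
grip_force: 62.1
```

Emit:
{"api": "drive_tool", "payload": {"rows": [[0, 0, 0, 0, -0.004, 0, 0], [0, 0, 0, 0, -0.004, 0, 0], [0, 0, 0, 0, -0.004, 0, 0], [0, 0, 0, 0, -0.004, 0, 0], [0, 0, 0, 0, -0.004, 0, 0], [0, 0, 0, 0, 0, 0, 0], [0, 0, 0, 0, 0, 0, 0], [0, 0, 0, 0, 0, 0, 0]]}}

```text
time: 16.92
tool_pos: [0.4463, -0.2101, 0.1299]
tcp_rot: [0.179, 3.136, 0.001]
wrist_force: [-1.1, 3.3, 6.0]
width: 0.175
grip_force: 62.1
```

Emit:
{"api": "drive_tool", "payload": {"rows": [[0, 0, 0, 0, 0.0003, -0.0005, 0], [0, 0, 0, 0, 0.0002, -0.0003, 0], [0, 0, 0, 0, 0, 0, 0], [0, 0, 0, 0, 0, 0, 0]], "force": 30}}

```text
time: 17.25
tool_pos: [0.4461, -0.2099, 0.1301]
tcp_rot: [0.179, 3.136, 0.0]
wrist_force: [0.5, 2.0, 2.6]
width: 0.177
grip_force: 61.6
```

Emit:
{"api": "drive_tool", "payload": {"rows": [[0, 0, 0, 0, 0.0004, -0.0004, 0], [0, 0, 0, 0, 0, 0, 0], [0, 0, 0, 0, 0, 0, 0], [0, 0, 0, 0, 0, 0, 0]], "force": 30}}

```text
time: 17.58
tool_pos: [0.446, -0.2097, 0.1304]
tcp_rot: [0.179, 3.136, -0.0]
wrist_force: [1.0, 0.3, 1.9]
width: 0.181
grip_force: 61.3
```

Near neutral. Release gently.

Emit:
{"api": "drive_tool", "payload": {"rows": [[0, 0, 0, 0, 0, 0, 0.22], [0, 0, 0, 0, 0, 0, 0.26], [0, 0, 0, 0, 0, 0, 0.32], [0, 0, 0, 0, 0, 0, 0.4], [0, 0, 0, 0, 0, 0, 0.5], [0, 0, 0, 0, 0, 0, 0.5], [0, 0, 0, 0, 0, 0, 0.5]]}}

```text
time: 18.17
tool_pos: [0.4459, -0.2096, 0.1304]
tcp_rot: [-0.179, -3.136, -0.0]
wrist_force: [-0.2, -0.9, 0.6]
width: 0.501
grip_force: 0.0
```

Run:
```python
from h import *
S=status.read_state();print(S['wrist_force'],S['torque'],S['width'],S['tool_pos'])
b=read_camera('side');c=b['color'][140:240,200:320]
cv2.imwrite('pics/v10.png',cv2.cvtColor(cv2.resize(c,(720,600),interpolation=cv2.INTER_CUBIC),cv2.COLOR_RGB2BGR))
```

```text
[-0.20457033 -0.93005963  0.63305067] [-0.04295324 -0.00634669  0.00027112] 0.5007977356685578 [ 0.44589531 -0.20958378  0.13044112]
```

View pics/v10.png

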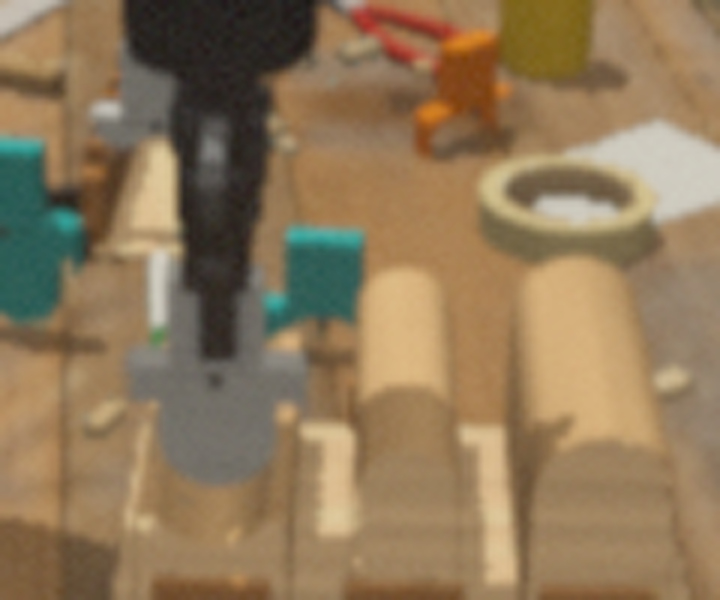

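The leaf stands upright in the groove, fingers clear of it. Retreating upward (no more pictures; the check will be numeric).

Emit:
{"api": "drive_tool", "payload": {"rows": [[0, 0, 0, 0, 0, -0.01, 0.5], [0, 0, 0, 0, 0, -0.025, 0.5], [0, 0, 0, 0, 0, -0.03, 0.5], [0, 0, 0, 0, 0, -0.03, 0.5], [0, 0, 0, 0, 0, -0.03, 0.5], [0, 0, 0, 0, 0, 0, 0.5], [0, 0, 0, 0, 0, 0, 0.5], [0, 0, 0, 0, 0, 0, 0.5]]}}

```text
time: 18.88
tool_pos: [0.4458, -0.2095, 0.2557]
tcp_rot: [0.179, 3.136, -0.0]
wrist_force: [0.2, -0.3, -1.1]
width: 0.497
grip_force: 0.0
```

Run:
```python
from h import *
S,w=wrist();S,w=wrist();print(S['tool_pos'],S['wrist_force'])
g=cv2.cvtColor(w['color'],cv2.COLOR_RGB2HSV)
m=((g[...,1]<30)&(g[...,2]>215)).astype(np.uint8)
n,l,st,ce=cv2.connectedComponentsWithStats(m)
p=np.load('stand.npy');th=p[2];ux=np.array([np.cos(th),np.sin(th)]);uy=np.array([-np.sin(th),np.cos(th)])
for i in range(1,n):
  if st[i,4]>150:
    r=cv2.minAreaRect(np.argwhere(l==i)[:,::-1].astype(np.float32)); X=ray(w,*r[0],.164)[:2]-p[:2]; print(st[i],r,'stand xy of tab top',(X@ux).round(4),(X@uy).round(4))
O=np.r_[p[:2],0];U=np.r_[ux,0];V=np.r_[uy,0]
print('expected tab top px',proj(w,[O+U*a+V*(-.0463+b)+[0,0,.1635] for a in(-.02,.02) for b in(-.008,.008)]).round(1).tolist())
b=read_camera('side')
for q in masks_of(b,'leaf_round'): 
  ys,xs=np.nonzero(q['mask']); print(round(q['score'],2),q['bbox'])
print(proj(b,[O-V*.0543+[0,0,.164],O-V*.0543+[0,0,.054]]))
```

```text
[ 0.44523356 -0.20920824  0.25461679] [-0.88403954  0.70695177 -0.31427159]
[450 107  62  17 659] ((480.5, 115.0), (10.711859703063965, 62.39381790161133), 83.6598129272461) stand xy of tab top -0.0586 0.113
[ 64 114  33  54 306] ((80.60000610351562, 141.70001220703125), (59.032188415527344, 8.497057914733887), 63.43495178222656) stand xy of tab top -0.0397 -0.1713
[   0  127  110  142 9543] ((51.808738708496094, 202.81393432617188), (151.11492919921875, 89.7919921875), 69.22774505615234) stand xy of tab top 0.0073 -0.2014
[246 175  19  42 730] ((255.0, 195.5), (41.0, 18.0), 90.0) stand xy of tab top 0.0013 -0.0456
[106 271  22  18 253] ((116.42925262451172, 280.3726501464844), (14.277901649475098, 20.979774475097656), 60.945396423339844) stand xy of tab top 0.0763 -0.1612
expected tab top px [[243.3, 168.1], [264.8, 168.1], [243.9, 217.9], [264.4, 217.9]]
0.89 [219.1, 179.8, 249.0, 225.2]
0.61 [187.9, 158.8, 217.2, 192.6]
[[236.59855873 185.63554836]
 [236.83691263 224.32942217]]
```

```bash
python3 -c "
from workcell import workorder; print(workorder.finish_job())"
```

```text
the job is handed in; nothing more can be done
None
```

I handed in the job with leaf_round, which fits the grooved front workpiece: pressed home at about 7 N near the left end, slid to about 46 mm right of the middle, and left standing upright by itself, with leaf_large and leaf_small in the rack. I picked up one wrong leaf first and put it back, chose leaf_round by its shape without touching the other leaves to the groove, and viewed 11 pictures instead of the 10 allowed; the verdict was not shown.

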